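# Change the gas distributor over to the blue line

## Robot

A 7-joint arm with a two-finger parallel gripper is mounted at the origin on a cart in front of the work surface, level with it; the furniture and walls round the work are solid. World frame = base frame: x ahead of the robot, y to its left, z up, the work surface at z = 0. Lengths are in mm, angles in rad, forces in N, time in s.
With the tool pointing down it reaches from about 400 to 875 mm from the base axis. Payload 4.4 kg.
Tool frame: the origin (TCP) lies midway between the tips of the shut fingers; the grasp point (between the pads) lies 19 mm behind it (ctrl.grip_point_offset is the distance from the TCP to the grasp point, in mm); z points along the fingers, y is the line along which they close (so a half turn about z gives the same grasp; the last joint's range is limited). The gripper opens to 85 mm and grips with 20 to 120 N. Pads are 22 mm wide; open, the fingers measure 114 mm over their backs; the gripper's body (76 mm by 85 mm) begins 54 mm behind the grasp point. The pads swing forward as they close: fully open they stand 13 mm farther back than shut.
Start: joints at [1.122, 0.628, 0.038, 1.517, -0.027, 0.996, -0.02], TCP at [242.816, -602.958, 231.313] pointing down, gripper open.
Joint ranges: [-3.06, 3.06], [-0.37, 2.12], [-1.25, 1.32], [0.18, 2.47], [-1.1, 4.24], [0.23, 1.98], [-2.94, 2.94]. Speed limits (rad/s): [2.57, 2.57, 3.14, 3.14, 3.14, 3.14, 3.14].

## Interface

Orientations are given as [roll, pitch, yaw] about the fixed x, y, z axes, in that order (R = Rz(yaw) Ry(pitch) Rx(roll)).
In Python, from cell import ctrl gives the robot as it stands.
- The arm moves only by the shell command python3 nudge.py 'ROWS'. ROWS is one flat JSON list of numbers that holds 1 to 12 rows one after another, with no inner brackets; each row has 7 numbers: dx, dy, dz in mm, then a rotation vector rx, ry, rz in rad, then the finger opening in mm; each row shifts and turns the commanded pose from where the row before left it, along the tool's axes as they then stand; what a row does not reach is not made up. A row lasts 1/10 s, in which the tool goes at most 50 mm and 0.15 rad, less where a joint would pass 70% of its speed; a pose out of reach is approached as far as the arm can. The fingers move at their own pace and stop on an object; the grip force is fixed at half the most. Time passes only in rows, so rows that do not move let the fingers close. It prints the time, the measured TCP pose, the force, the opening and the grip force at its end. Input that does not fit is refused with a message, and nothing moves.
- ctrl.read_state(): the state, without advancing time (a new reading comes with each control period).
- ctrl.get_image(name): name is "scene" or "top" or "wrist"; returns the picture (480x640x3 uint8, blue, green, red); there is no depth.
- ctrl.calibration(name): a dict with "fx", "fy", "cx", "cy" (pixels), "k1" (the pictures are not rectified: a ray, as slopes to the right and down, at radius r is drawn at 1 + k1 r^2 times it, then the intrinsics apply), "rvec" (rotation vector, rad) and "tvec" (3), from world to camera coordinates, as OpenCV has them; the wrist camera has in their place "hand_eye" (4x4, takes a point from camera to tool coordinates, whose origin is the TCP and whose axes are the flange's). Camera axes: x right, y down, z forward; pixel columns grow to the right and rows downward; lengths in mm; the calibration is good to about 2 mm. A picture is of the moment at which its call begins: read the wrist's pose just before it. calibration takes no time and is no camera call.
- ctrl.finish_job(): hands the job in; it is judged then, once.
The state is a dict: "clock": time; "qpos": joint angles; "qd": joint speeds; "tau": joint torques, N m; "eef_pos": TCP position; "tool_rot": TCP orientation; "force": force on the tool from outside, world axes, zero at the start; "torque": the same for the moment, N m; "width": finger opening in mm; "gripper_force": force on a finger pad.
Only numpy, scipy, OpenCV 4.12 (cv2) and the standard library are available. Lean on these libraries where they do the work, as an engineer would, in place of code of your own. Each camera call takes 0.05 s, during which the arm holds its last target. There are 200 camera calls.

## Task

Change the bench's nitrogen distributor over from the white line to the blue line, pushing with a fingertip only: swing the red inlet lever clockwise until it stands fully across its pipe (shut), then push the black selector pointer round until it points at the blue disc, and then swing the inlet lever back fully in line with its pipe (open). The selector must not be turned unless the inlet is shut. Push gently, do not grip or force anything, and leave the jar, the bottle and the beaker round the unit where they stand.

Things in the scene. Friction and masses are not known exactly. Their poses are not given: they have to be found in the camera images.
- distributor: Gas distributor, fixed: grey plate 190 x 340 x 14 mm with an inlet pipe along y (axis 38 mm up) and ball valve, and a dark octagonal selector with 5 outlets at its left. Origin: under the plate's centre, on the bench; x to its rear (away from the robot), y to its left; turned up to 0.25 rad. Outlet blocks are 50 mm high. Lever and pointer apart, nothing stands higher than 62 mm above the bench.
- inlet_lever (a joint): Turn of the red inlet lever about its upright stem: 0 = open, in line with the pipe, pointing away from the selector (unit's -y); 1.571 = shut, across the pipe, pointing to the front (unit's -x). Grows clockwise seen from above; stops at both ends; stays where it is left (0.25 N m, some 4 N at 70 mm from the stem). It starts open.
- lever_pivot (a point): Axis of the inlet lever's stem, 69 mm above the bench, 75 mm to the right (-y) of the unit's origin; fixed on the unit. Behind it to the right, beyond about x = 0.5 and right of y = -0.15, a tall tap arches over the bench's drain cups: come to the unit from the front.
- lever_end (a point): Outer end of the inlet lever, 100 mm from its axis, at mid height (69 mm above the bench). The red sleeve reaches from 34 to 100 mm from the axis; it is 14 mm wide and its upright side faces span 60 to 78 mm above the bench.
- selector (a joint): Turn of the black selector pointer about its upright axis, growing anticlockwise seen from above: 0 points at the middle outlet (45 degrees between the unit's +x and +y); outlets at -1.571, -0.785, 0, 0.785, 1.571; stops at -1.72 and 1.72. No clicks; stays where it is left (0.15 N m, some 3 N at 50 mm). It starts at the middle outlet.
- selector_axis (a point): Axis of the selector pointer, 69 mm above the bench, 85 mm to the left (+y) of the unit's origin; fixed on the unit.
- pointer_tip (a point): Nose of the pointer, 72 mm from its axis, 69 mm above the bench: straight above a disc when the pointer points at it. The arm is a black bar with a white line on top, 11 mm wide out to 61 mm, its upright sides 61 to 79 mm above the bench; beyond it a 6 mm nose out to 74 mm. The hub is a round knob 39 mm across, its top 82 mm above the bench.
- disc_blue: Blue disc 20 mm across, 3 mm thick, fixed on top of one of the outlet blocks, 72 mm from the selector's axis; the line to change over to. Origin: centre of its underside, 50 mm above the bench. The discs lie well below the pointer (top at 53 mm).
- disc_white: White disc, the same, always on the middle outlet: the line in use at the start.
- specimen_jar: Loose specimen jar with a red lid, 55 mm across, 62 mm high, in front of the unit. Origin: centre of its underside.
- dropper_bottle: Loose brown dropper bottle with a black collar and bulb, 33 mm across, 96 mm high, behind the right half of the unit. Origin: centre of its underside.
- beaker: Loose clear beaker, 70 mm across, 83 mm high, to the left of the unit. Origin: centre of its underside.

How it is judged:
By the outcome, as a careful person would: the job done as asked, in the order asked, and still so for the second after the job is handed in, with the robot touching nothing.
It also fails if it takes over 72 s, if anything falls off the work surface, if the arm or the gripper's body presses on something with over 40 N, if the wrist force passes 120 N, or if a joint passes its speed limit or range.

## Working session

There is one attempt and no reset: what is moved stays moved. The work goes in short steps, Python scripts to look and compute and a shell command to move; the robot and the scene stay as the last step left them, time stands still between calls to the robot, and variables do not carry over. Pictures are saved under pics/ and viewed, at most 10 in all, crops included, and the job is handed in when it is done.

```bash
ls; mkdir -p pics
python3 - <<'E'
from cell import ctrl
import cv2
for n in("scene","top"):
    cv2.imwrite(f"pics/{n}0.png",ctrl.get_image(n)); print(n,ctrl.calibration(n))
print(ctrl.calibration("wrist"))
s=ctrl.read_state();print(s["clock"],s["eef_pos"],s["tool_rot"],s["force"],s["width"])
E
```

```text
cell.py
nudge.py
pics
scene {'fx': 461.70945358395875, 'fy': 461.70945358395875, 'cx': 319.1325428251834, 'cy': 236.07047442207286, 'k1': -0.10862485079578908, 'rvec': array([ 2.04989994, -0.54590975,  0.31156508]), 'tvec': array([-358.67555946,  278.70455469,  507.94403309])}
top {'fx': 573.2778803476052, 'fy': 573.2778803476052, 'cx': 314.9512073217401, 'cy': 242.58164933524478, 'k1': 0.013258082182282263, 'rvec': array([ 2.15114816, -2.16672881,  0.17777042]), 'tvec': array([199.81470149, 524.9458023 , 944.44737217])}
{'fx': 423.5712187379498, 'fy': 423.5712187379498, 'cx': 326.4176844035262, 'cy': 238.67396751656557, 'k1': 0.015198752738171426, 'hand_eye': array([[-5.07427195e-04, -9.60578536e-01, -2.78008308e-01,
         7.04170277e+01],
       [ 9.99999870e-01, -5.01311107e-04, -9.30851314e-05,
        -1.39530604e+00],
       [-4.99530737e-05, -2.78008319e-01,  9.60578665e-01,
        -1.42396523e+02],
       [ 0.00000000e+00,  0.00000000e+00,  0.00000000e+00,
         1.00000000e+00]])}
0.1 [ 242.61018789 -602.42772001  230.49428077] [-3.13991506e+00  1.80541120e-05  3.82805210e-01] [0.1748078  0.61508894 0.77566303] 85.6751488751408
```

View pics/top0.png

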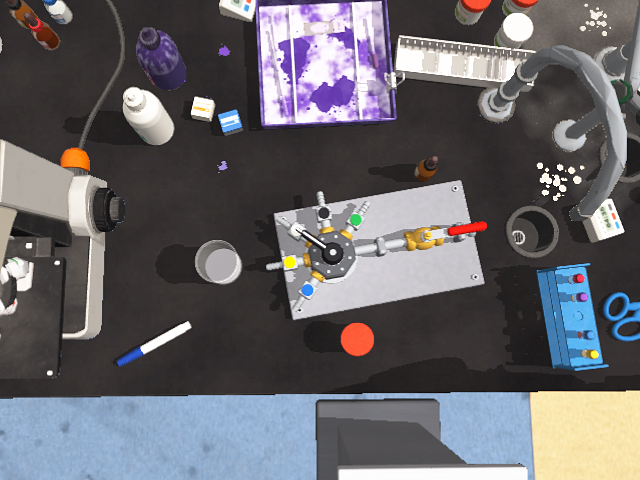

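View pics/scene0.png

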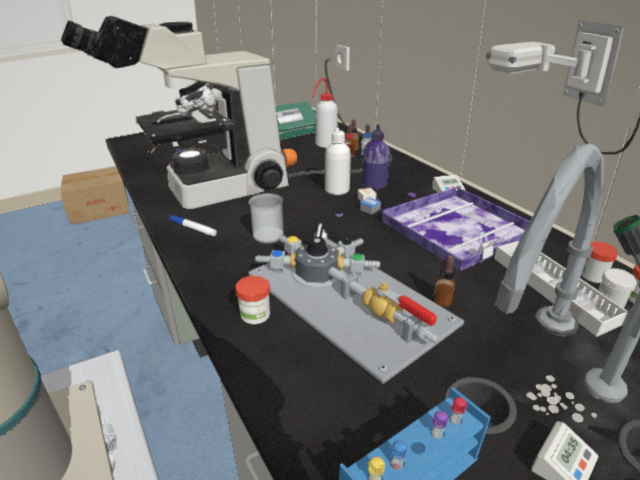

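The top view shows the selector at about (333,252), with the pointer toward the white disc at (297,230). Blue is at (307,290), the red lever at (467,228), the jar lid at (357,339), the bottle at (428,167) and the beaker at (218,262). The scene view shows the same layout: blue (278,257), lever (417,309), white hidden behind the pointer.

Now I'll triangulate the coloured features.

```bash
cat > h.py <<'E'
import numpy as np, cv2
from cell import ctrl
def cam(n,st=None):
    c=ctrl.calibration(n); K=np.array([[c["fx"],0,c["cx"]],[0,c["fy"],c["cy"]],[0,0,1]])
    D=np.array([c["k1"],0,0,0,0.])
    if n=="wrist":
        from scipy.spatial.transform import Rotation as R
        T=np.eye(4);T[:3,:3]=R.from_euler("xyz",st["tool_rot"]).as_matrix();T[:3,3]=st["eef_pos"]
        T=T@c["hand_eye"]; return K,D,T[:3,:3],T[:3,3]
    r=cv2.Rodrigues(c["rvec"])[0]; return K,D,r.T,-r.T@np.ravel(c["tvec"])
def ray(C,p):
    u=cv2.undistortPoints(np.array([[p]],float),C[0],C[1])[0,0]; d=C[2]@np.r_[u,1]; return C[3],d/np.linalg.norm(d)
def plane(C,p,z):
    o,d=ray(C,p); return o+d*(z-o[2])/d[2]
def tri(rs):
    A=sum(np.eye(3)-np.outer(d,d) for o,d in rs); b=sum((np.eye(3)-np.outer(d,d))@o for o,d in rs)
    x=np.linalg.solve(A,b); return x,max(np.linalg.norm(np.cross(x-o,d)) for o,d in rs)
HS={"red":[(0,170,110),(5,255,255)],"red2":[(174,170,110),(180,255,255)],"blue":[(100,150,90),(118,255,255)],"yellow":[(24,150,110),(34,255,255)],"green":[(45,120,70),(80,255,255)]}
def mask(im,c):
    h=cv2.cvtColor(im,cv2.COLOR_BGR2HSV); m=cv2.inRange(h,*[np.array(a) for a in HS[c]])
    return m|mask(im,"red2") if c=="red" else m
def blobs(im,c,roi,amin=15):
    x0,y0,x1,y1=roi; m=mask(im,c)*0; m[y0:y1,x0:x1]=mask(im,c)[y0:y1,x0:x1]
    n,l,s,ce=cv2.connectedComponentsWithStats(m)
    return [(ce[i].round(1),s[i].tolist(),np.argwhere(l==i)[:,::-1]) for i in range(1,n) if s[i,4]>=amin]
E
python3 - <<'E'
from h import *
T,S=cam("top"),cam("scene"); t=cv2.imread("pics/top0.png"); s=cv2.imread("pics/scene0.png")
for c in("red","blue","yellow","green"):
    a=blobs(t,c,(270,180,500,360)); b=blobs(s,c,(225,225,450,335))
    for x in a: print(c,"top",x[0],x[1], plane(T,x[0],{"red":78}.get(c,53)).round(1))
    for x in b: print(c,"scene",x[0],x[1])
    for x in a:
        for y in b:
            p,e=tri([ray(T,x[0]),ray(S,y[0])])
            if e<6: print("  tri",p.round(1),round(e,1))
E
python3 -c "
import cv2;t=cv2.imread('pics/top0.png')[170:330,265:495];cv2.imwrite('pics/c.png',cv2.resize(t,None,fx=3.4,fy=3.4,interpolation=2))"
```

```text
red top [467.4 228.1] [448, 221, 39, 15, 333] [542.9 -54.2  78. ]
red top [356.5 338.9] [341, 322, 33, 34, 734] [364.6 132.1  78. ]
red scene [251.4 294.8] [236, 283, 33, 18, 197]
red scene [417.4 310.2] [400, 296, 36, 29, 433]
  tri [544.7 -57.2  68.1] 0.1
  tri [362.9 128.9  41.3] 0.8
blue top [307.1 289.7] [302, 284, 11, 12, 100] [445.1 210.2  53. ]
blue scene [276.9 252.6] [272, 250, 10, 6, 47]
  tri [445.7 209.9  50.1] 0.5
yellow top [328.  229.9] [324, 228, 8, 5, 17] [545.2 174.3  53. ]
yellow top [289.1 261.9] [284, 257, 11, 11, 99] [491.5 239.8  53. ]
yellow scene [292.4 238.5] [288, 236, 10, 6, 42]
  tri [492.2 239.7  50.3] 0.4
green top [355.3 219.2] [350, 214, 11, 11, 95] [563.3 128.   53. ]
green scene [357.1 256.4] [353, 253, 9, 7, 48]
  tri [564.  127.6  50.2] 0.3
```

View pics/c.png

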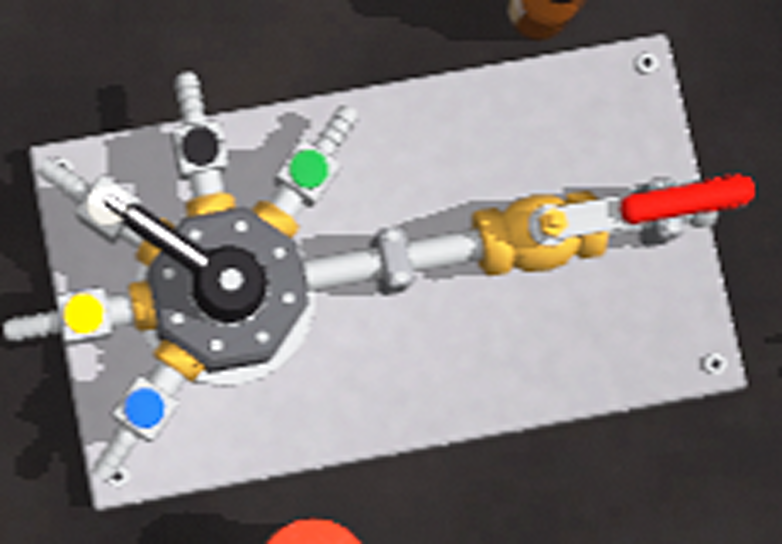

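The selector axis is the midpoint of blue and green, (504.6,168.9). Those two are 144.1 mm apart, where 144 is expected. Unit yaw is 0.178, and yellow checks to within 1 mm. The lever pivot comes out at (532.9,11.4), and the red sleeve agrees, triangulated at z = 68. I'll push with the finger backs (tool ±y), shutting the gripper while it turns.

```bash
cat >> h.py <<'E'
SEL=np.array([504.6,168.9]); PIV=np.array([532.9,11.4]); YAW=0.178
def to(pos,yaw):
    from scipy.spatial.transform import Rotation as R
    s=ctrl.read_state(); d=R.from_euler("xyz",s["tool_rot"]).inv().apply(np.array(pos)-s["eef_pos"])
    print("t",round(s["clock"],2),"d",d.round(1),"rz",round(-(yaw-s["tool_rot"][2]),3),"F",s["force"].round(1),"j",np.round(s["qpos"],2))
E
python3 nudge.py '[0, 0, 0, 0, 0, -0.137, 0, 0, 0, 0, 0, 0, -0.137, 0, 0, 0, 0, 0, 0, -0.137, 0, 0, 0, 0, 0, 0, -0.137, 0, 0, 0, 0, 0, 0, -0.137, 0, 0, 0, 0, 0, 0, -0.137, 0, 0, 0, 0, 0, 0, -0.137, 0, 0, 0, 0, 0, 0, -0.137, 0, 0, 0, 0, 0, 0, -0.137, 0, 0, 0, 0, 0, 0, -0.137, 0]'
python3 nudge.py '[42, 23.4, 0, 0, 0, 0, 0, 42, 23.4, 0, 0, 0, 0, 0, 42, 23.4, 0, 0, 0, 0, 0, 42, 23.4, 0, 0, 0, 0, 0, 42, 23.4, 0, 0, 0, 0, 0, 42, 23.4, 0, 0, 0, 0, 0, 42, 23.4, 0, 0, 0, 0, 0, 42, 23.4, 0, 0, 0, 0, 0, 42, 23.4, 0, 0, 0, 0, 0, 42, 23.4, 0, 0, 0, 0, 0, 42, 23.4, 0, 0, 0, 0, 0, 42, 23.4, 0, 0, 0, 0, 0]'
python3 -c "
from h import *
to([430,-57,230],1.749);to([580,-57,130],1.749)"
```

```text
clock: 1.1
eef_pos: [242.5, -602.7, 230.8]
tool_rot: [-3.141, -0.001, 1.758]
force: [0.1, 0.1, -0.0]
width: -0.2
gripper_force: 0.0
clock: 2.3
eef_pos: [427.9, -54.7, 231.3]
tool_rot: [-3.142, 0.0, 1.752]
force: [1.2, -0.6, -0.1]
width: 0.4
gripper_force: 0.0
t 2.3 d [-2.6  1.7  1.3] rz 0.003 F [ 1.2 -0.6 -0.1] j [ 0.4   0.35 -0.45  2.08  0.22  0.75  0.  ]
t 2.3 d [-29.7 149.2 101.3] rz 0.003 F [ 1.2 -0.6 -0.1] j [ 0.4   0.35 -0.45  2.08  0.22  0.75  0.  ]
```

Next, forward to behind the lever, down to z = 130, then a wrist picture to check finger thickness and lever.

```bash
python3 nudge.py '[-7.5, 37.3, 0, 0, 0, 0, 0, -7.5, 37.3, 0, 0, 0, 0, 0, -7.5, 37.3, 0, 0, 0, 0, 0, -7.5, 37.3, 0, 0, 0, 0, 0, 0, 0, 33.7, 0, 0, 0, 0, 0, 0, 33.7, 0, 0, 0, 0, 0, 0, 33.7, 0, 0, 0, 0, 0, 0, 0, 0, 0, 0, 0, 0, 0, 0, 0, 0, 0, 0]'
python3 - <<'E'
from h import *
s=ctrl.read_state(); w=ctrl.get_image("wrist"); cv2.imwrite("pics/w1.png",w)
C=cam("wrist",s)
for b in blobs(w,"red",(0,0,640,480),100): print(b[0],b[1],plane(C,b[0],78).round(1))
to([580,-57,66],1.749)
E
```

```text
clock: 3.2
eef_pos: [579.8, -58.8, 130.2]
tool_rot: [-3.141, -0.0, 1.753]
force: [1.3, 0.4, -0.3]
width: -0.1
gripper_force: 0.0
[259.1 246.5] [243, 183, 35, 125, 3475] [545.2 -53.2  78. ]
t 3.25 d [ 1.9 -0.6 65.4] rz 0.004 F [ 0.4 -0.2  0.9] j [ 0.28  0.68 -0.36  1.8   0.34  0.72 -0.08]
```

View pics/w1.png

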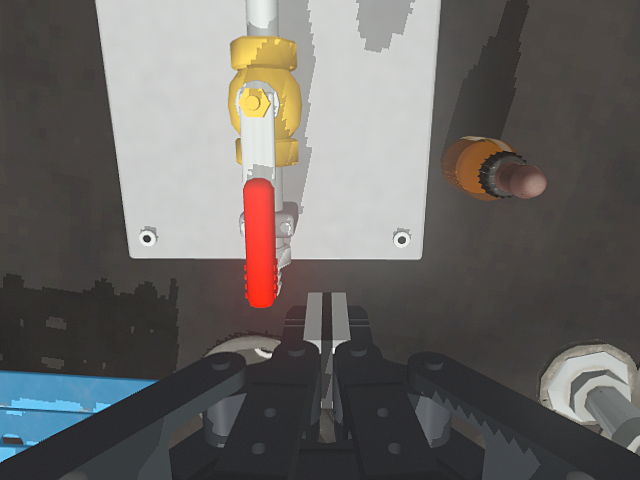

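The wrist view shows the lever sleeve at (259,246), measured at (545,-53), with the shut fingertips at columns 304–348 (dark backs 285–372) clear to its rear. The bottle is far right at (505,175). I'll descend, then close in on the lever.

```bash
python3 nudge.py '[0, 0, 32, 0, 0, 0, 0, 0, 0, 32.5, 0, 0, 0, 0, 0, 0, 0, 0, 0, 0, 0]'
python3 nudge.py '[0, -4, 0, 0, 0, 0, 0, 0, -4, 0, 0, 0, 0, 0, 0, -3, 0, 0, 0, 0, 0, 0, 0, 0, 0, 0, 0, 0]'
python3 nudge.py '[0, -3, 0, 0, 0, 0, 0, 0, 0, 0, 0, 0, 0, 0]'
python3 nudge.py '[0, -3, 0, 0, 0, 0, 0, 0, 0, 0, 0, 0, 0, 0]'
python3 nudge.py '[0, -3, 0, 0, 0, 0, 0, 0, 0, 0, 0, 0, 0, 0]'
```

```text
clock: 3.55
eef_pos: [578.4, -59.1, 64.5]
tool_rot: [-3.138, -0.0, 1.753]
force: [-0.3, 0.1, -0.6]
width: -0.1
gripper_force: 0.0
clock: 3.95
eef_pos: [569.3, -61.3, 67.1]
tool_rot: [3.14, 0.001, 1.752]
force: [-0.7, -0.2, -0.0]
width: -0.1
gripper_force: 0.0
clock: 4.15
eef_pos: [566.9, -61.5, 66.4]
tool_rot: [3.14, 0.0, 1.753]
force: [1.3, 0.4, 1.1]
width: -0.1
gripper_force: 0.5
clock: 4.35
eef_pos: [564.5, -62.1, 66.2]
tool_rot: [3.139, 0.0, 1.753]
force: [3.3, -0.1, 2.4]
width: -0.2
gripper_force: 1.7
clock: 4.55
eef_pos: [560.5, -62.8, 66.0]
tool_rot: [3.141, 0.0, 1.753]
force: [3.4, -0.3, 2.0]
width: 0.1
gripper_force: 1.8
```

Contact at about lateral 19.6 mm, pushing at about 3.5 N. I'll now swing about the pivot, with constant increments in tool axes.

```bash
cat >> h.py <<'E'
def pol(P):
    s=ctrl.read_state(); r=s["eef_pos"][:2]-P; a=np.arctan2(r[1],r[0])-YAW
    print("t",round(s["clock"],2),"r",np.hypot(*r).round(1),"unit ang",np.degrees(a).round(1),"unit xy",(np.hypot(*r)*np.r_[np.cos(a),np.sin(a)]).round(1),"z",s["eef_pos"][2].round(1),"unit yaw",np.degrees(s["tool_rot"][2]-YAW).round(1),"F",s["force"].round(1))
E
python3 nudge.py '[-0.8, -5.5, 0, 0, 0, 0.07, 0, -0.8, -5.5, 0, 0, 0, 0.07, 0, -0.8, -5.5, 0, 0, 0, 0.07, 0, -0.8, -5.5, 0, 0, 0, 0.07, 0, -0.8, -5.5, 0, 0, 0, 0.07, 0, -0.8, -5.5, 0, 0, 0, 0.07, 0, -0.8, -5.5, 0, 0, 0, 0.07, 0, -0.8, -5.5, 0, 0, 0, 0.07, 0, -0.8, -5.5, 0, 0, 0, 0.07, 0, -0.8, -5.5, 0, 0, 0, 0.07, 0]'
python3 -c "
from h import *
pol(PIV)"
```

```text
clock: 5.55
eef_pos: [506.7, -63.0, 65.9]
tool_rot: [3.14, -0.001, 1.05]
force: [4.5, -0.4, 0.7]
width: 0.2
gripper_force: 1.9
t 5.55 r 78.8 unit ang -119.6 unit xy [-39.  -68.6] z 65.9 unit yaw 49.9 F [ 4.5 -0.4  0.7]
```

```bash
python3 nudge.py '[-0.8, -5.5, 0, 0, 0, 0.07, 0, -0.8, -5.5, 0, 0, 0, 0.07, 0, -0.8, -5.5, 0, 0, 0, 0.07, 0, -0.8, -5.5, 0, 0, 0, 0.07, 0, -0.8, -5.5, 0, 0, 0, 0.07, 0, -0.8, -5.5, 0, 0, 0, 0.07, 0, -0.8, -5.5, 0, 0, 0, 0.07, 0, -0.8, -5.5, 0, 0, 0, 0.07, 0, -0.8, -5.5, 0, 0, 0, 0.07, 0, -0.8, -5.5, 0, 0, 0, 0.07, 0]'
python3 nudge.py '[0, -3, 0, 0, 0, 0.07, 0, 0, -1, 0, 0, 0, 0.03, 0, 0, 0, 0, 0, 0, 0, 0]'
python3 -c "
from h import *
pol(PIV)"
```

```text
clock: 6.55
eef_pos: [464.0, -29.4, 65.7]
tool_rot: [3.14, -0.0, 0.348]
force: [3.3, -2.8, 0.6]
width: -0.2
gripper_force: 1.8
clock: 6.85
eef_pos: [461.4, -25.3, 65.6]
tool_rot: [3.142, 0.002, 0.252]
force: [1.4, -2.3, 1.3]
width: -0.3
gripper_force: 1.4
t 6.85 r 80.4 unit ang -163.0 unit xy [-76.8 -23.5] z 65.6 unit yaw 4.3 F [ 1.4 -2.3  1.3]
```

```bash
python3 nudge.py '[0, -2, 0, 0, 0, 0.03, 0, 0, 0, 0, 0, 0, 0, 0]'|grep -E "eef|^force"
python3 nudge.py '[0, -2, 0, 0, 0, 0.03, 0, 0, 0, 0, 0, 0, 0, 0]'|grep -E "eef|^force"
python3 nudge.py '[0, -1, 0, 0, 0, 0, 0, 0, 0, 0, 0, 0, 0, 0]'|grep -E "eef|^force"
python3 nudge.py '[0, -1, 0, 0, 0, 0, 0, 0, 0, 0, 0, 0, 0, 0]'|grep -E "eef|^force"
python3 -c "
from h import *
pol(PIV)
t=ctrl.get_image('top');cv2.imwrite('pics/t1.png',t)
for b in blobs(t,'red',(400,180,500,320),40): print(b[0],b[1])"
```

```text
eef_pos: [460.7, -23.5, 65.5]
force: [-1.2, -2.9, 1.8]
eef_pos: [460.3, -23.3, 65.6]
force: [-2.1, -9.1, 2.7]
eef_pos: [460.3, -23.1, 65.6]
force: [-2.0, -11.9, 2.2]
eef_pos: [460.2, -23.0, 65.6]
force: [-1.6, -13.2, 0.8]
t 7.65 r 80.4 unit ang -164.8 unit xy [-77.6 -21. ] z 65.6 unit yaw 0.6 F [ -1.6 -13.2   0.8]
[433.2 264.4] [428, 256, 11, 18, 138]
[439.4 291.5] [435, 289, 10, 6, 48]
```

The lever is at its stop: force rises with no motion. I'll back off, lift and check with the wrist camera.

```bash
python3 nudge.py '[0, 7, 0, 0, 0, 0, 0, 0, 7, 0, 0, 0, 0, 0, 0, 0, -30, 0, 0, 0, 0, 0, 0, -30, 0, 0, 0, 0, 0, 0, 0, 0, 0, 0, 0]'|grep -E "eef|^force"
python3 - <<'E'
from h import *
S=cam("top");t=ctrl.get_image("top")
s=ctrl.read_state();w=ctrl.get_image("wrist");C=cam("wrist",s)
for n,c,i,roi in(("w",C,w,(0,0,640,480)),("t",S,t,(390,200,500,320))):
    for b in blobs(i,"red",roi,60):
        p=np.array([plane(c,q,78)[:2] for q in b[2].astype(float)]); m=p.mean(0); v=np.linalg.svd(p-m,full_matrices=False)[2][0]
        r=m-PIV; print(n,b[1],m.round(1),"r",np.hypot(*r).round(1),"lever deg",(np.degrees(YAW-np.arctan2(r[1],r[0]))-90)%360, "axis",np.degrees(YAW-np.arctan2(v[1],v[0])-np.pi/2)%180)
ps=SEL+50*np.r_[np.cos(YAW+np.pi/4),np.sin(YAW+np.pi/4)]-26*np.r_[np.cos(YAW+3*np.pi/4),np.sin(YAW+3*np.pi/4)]
print(ps); to([*ps,120],YAW+np.pi/4)
E
```

```text
eef_pos: [466.0, -32.1, 128.4]
force: [1.5, 0.3, -0.1]
w [251, 184, 34, 128, 3726] [468.9  -1. ] r 65.2 lever deg 89.18629502666036 axis 90.37374196956677
w [0, 318, 45, 15, 247] [406.9 112.7] r 161.6 lever deg 138.99748038727807 axis 5.12972624088344
t [429, 256, 16, 39, 316] [465.2   1.5] r 68.4 lever deg 91.84260976367452 axis 90.18953594735412
[554.48617615 195.1177312 ]
t 8.3 d [ 132.4 -205.4    6.4] rz -0.769 F [ 0.4  0.2 -0.5] j [-0.09  0.55  0.15  2.12 -0.17  0.48 -1.2 ]
```

Both views show the lever shut (89–92°). Now to the selector: clockwise side of the pointer, radius 50.

```bash
python3 nudge.py '[22, -34.2, 0, 0, 0, 0, 0, 22, -34.2, 0, 0, 0, 0, 0, 22, -34.2, 0, 0, 0, 0, 0, 22, -34.2, 0, 0, 0, 0, 0, 22, -34.2, 0, 0, 0, 0, 0, 22, -34.2, 0, 0, 0, 0, 0, 0, 0, 0, 0, 0, -0.13, 0, 0, 0, 0, 0, 0, -0.13, 0, 0, 0, 0, 0, 0, -0.13, 0, 0, 0, 0, 0, 0, -0.13, 0, 0, 0, 0, 0, 0, -0.13, 0, 0, 0, 0, 0, 0, -0.12, 0]'|grep -E "eef|^force"
python3 - <<'E'
from h import *
pol(SEL)
ps=SEL+50*np.r_[np.cos(YAW+np.pi/4),np.sin(YAW+np.pi/4)]-28*np.r_[np.cos(YAW+3*np.pi/4),np.sin(YAW+3*np.pi/4)]
s=ctrl.read_state();cv2.imwrite("pics/w2.png",ctrl.get_image("wrist")); to([*ps,67],YAW+np.pi/4)
E
```

```text
eef_pos: [552.8, 194.2, 124.0]
force: [0.9, -0.3, -0.6]
t 9.5 r 54.4 unit ang 17.5 unit xy [51.9 16.4] z 124.0 unit yaw 45.3 F [ 0.9 -0.3 -0.6]
t 9.55 d [ 1.9  2.9 57. ] rz 0.009 F [ 0.   0.3 -0.1] j [-0.37  0.67 -0.02  1.8   0.02  0.67 -1.  ]
```

View pics/w2.png

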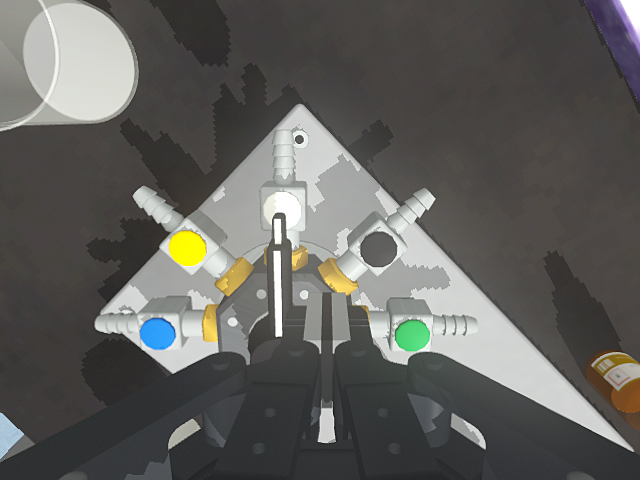

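The wrist view shows the pointer over white (283,212), with its bar at column 278. The fingertips are to its right at column 325 and blue is at (157,333). Descend and approach.

```bash
python3 nudge.py '[2, 3, 0, 0, 0, 0, 0, 0, 0, 28, 0, 0, 0, 0, 0, 0, 29, 0, 0, 0, 0, 0, 0, 0, 0, 0, 0, 0, 0, -3, 0, 0, 0, 0, 0, 0, -2, 0, 0, 0, 0, 0, 0, 0, 0, 0, 0, 0, 0]'|grep -E "eef|^force"
python3 nudge.py '[0, -2, 0, 0, 0, 0, 0, 0, 0, 0, 0, 0, 0, 0]'|grep -E "eef|^force"
python3 nudge.py '[0, -2, 0, 0, 0, 0, 0, 0, 0, 0, 0, 0, 0, 0]'|grep -E "eef|^force"
python3 -c "
from h import *
pol(SEL);s=ctrl.read_state();r=s['eef_pos'][:2]-SEL;a=np.arctan2(r[1],r[0])-s['tool_rot'][2];print('radial,lateral',np.hypot(*r)*np.cos(a),np.hypot(*r)*np.sin(a))"
```

```text
eef_pos: [554.0, 197.6, 70.0]
force: [-0.2, -1.1, -0.5]
eef_pos: [552.0, 198.3, 69.5]
force: [-0.3, -0.3, -0.1]
eef_pos: [550.3, 199.1, 69.0]
force: [-0.1, -0.4, 0.9]
t 10.65 r 54.8 unit ang 23.3 unit xy [50.4 21.6] z 69.0 unit yaw 45.0 F [-0.1 -0.4  0.9]
radial,lateral 50.92474606721043 -20.27118208258132
```

```bash
python3 nudge.py '[0, 0, 2, 0, 0, 0, 0, 1.8, -5.2, 0, 0, 0, -0.1, 0, 1.8, -5.2, 0, 0, 0, -0.1, 0, 1.8, -5.2, 0, 0, 0, -0.1, 0, 1.8, -5.2, 0, 0, 0, -0.1, 0, 1.8, -5.2, 0, 0, 0, -0.1, 0, 1.8, -5.2, 0, 0, 0, -0.1, 0, 0, 0, 0, 0, 0, 0, 0]'|grep -E "eef|^force"
cat > p.py <<'E'
from h import *
pol(SEL);s=ctrl.read_state();r=s['eef_pos'][:2]-SEL;a=np.arctan2(r[1],r[0])-s['tool_rot'][2];print('radial,lateral',np.hypot(*r)*np.cos(a),np.hypot(*r)*np.sin(a))
E
python3 p.py
```

```text
eef_pos: [525.6, 219.3, 66.7]
force: [1.5, -0.1, 0.4]
t 11.45 r 54.6 unit ang 57.2 unit xy [29.6 45.9] z 66.7 unit yaw 79.3 F [ 1.5 -0.1  0.4]
radial,lateral 50.574139645181525 -20.556828180263643
```

```bash
python3 nudge.py '[1.8, -5.2, 0, 0, 0, -0.1, 0, 1.8, -5.2, 0, 0, 0, -0.1, 0, 1.8, -5.2, 0, 0, 0, -0.1, 0, 1.8, -5.2, 0, 0, 0, -0.1, 0, 1.8, -5.2, 0, 0, 0, -0.1, 0, 1.8, -5.2, 0, 0, 0, -0.1, 0, 1.8, -5.2, 0, 0, 0, -0.1, 0, 0, 0, 0, 0, 0, 0, 0]'|grep -E "eef|^force"
python3 p.py;python3 - <<'E'
from h import *
t=ctrl.get_image("top");w=ctrl.get_image("wrist")
cv2.imwrite("pics/tw.png",np.hstack([cv2.resize(t[200:320,260:380],(480,480),interpolation=2),w[:,160:480]]))
E
```

```text
eef_pos: [487.9, 221.3, 66.8]
force: [1.0, 0.6, 0.4]
t 12.25 r 55.0 unit ang 97.5 unit xy [-7.1 54.6] z 66.8 unit yaw 119.3 F [1.  0.6 0.4]
radial,lateral 51.07364746001214 -20.5049915507781
```

View pics/tw.png

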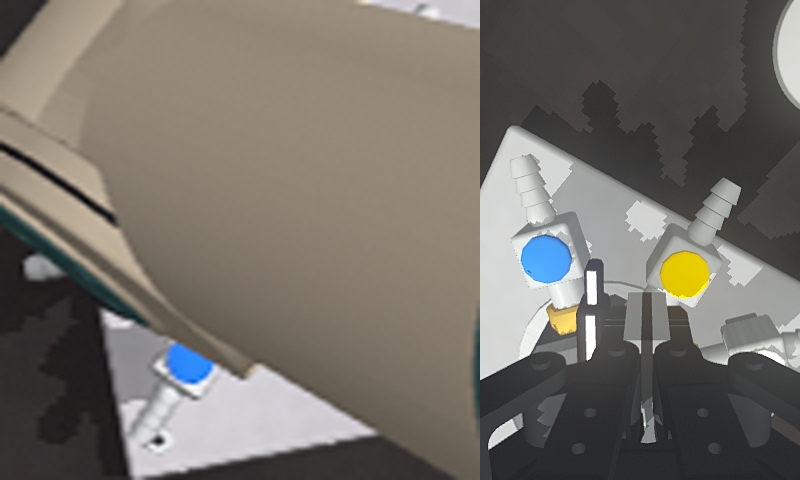

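The wrist half shows the pointer's white line at columns about 595 of the composite, with blue at (546,260) still about 15° ahead. Two smaller steps, then measure the line direction.

```bash
python3 nudge.py '[1.8, -5.2, 0, 0, 0, -0.1, 0, 1.3, -3.7, 0, 0, 0, -0.07, 0, 0, 0, 0, 0, 0, 0, 0, 0, 0, 0, 0, 0, 0, 0]'|grep -E "eef|^force"
cat > q.py <<'E'
from h import *
import sys
s=ctrl.read_state();w=ctrl.get_image("wrist");C=cam("wrist",s)
cv2.imwrite(sys.argv[1],w)
h=cv2.cvtColor(w,cv2.COLOR_BGR2HSV);m=((h[...,2]>215)&(h[...,1]<40)).astype(np.uint8)
n,l,st,ce=cv2.connectedComponentsWithStats(m)
for i in range(1,n):
    if st[i,4]>100:
        p=np.array([plane(C,q,79)[:2] for q in np.argwhere(l==i)[:,::-1].astype(float)]);c=p.mean(0);u,sv,v=np.linalg.svd(p-c,full_matrices=False)
        r=c-SEL
        if np.hypot(*r)<80: print(st[i],"pos ang",np.degrees(np.arctan2(r[1],r[0])-YAW).round(1),"r",np.hypot(*r).round(1),"axis ang",(np.degrees(np.arctan2(v[0,1],v[0,0])-YAW)%180).round(1))
for b in blobs(w,"blue",(0,0,640,480),300):
    p=plane(C,b[0],53)[:2];r=p-SEL
    if np.hypot(*r)<120: print("blue",p.round(1),"ang",np.degrees(np.arctan2(r[1],r[0])-YAW).round(1),"r",np.hypot(*r).round(1))
E
python3 p.py; python3 q.py pics/w3.png
```

```text
eef_pos: [479.1, 217.9, 66.7]
force: [1.3, 1.3, 1.0]
t 12.75 r 55.2 unit ang 107.3 unit xy [-16.4  52.7] z 66.7 unit yaw 129.0 F [1.3 1.3 1. ]
radial,lateral 51.302525180335174 -20.410423006905116
[ 174  196   90  133 2786] pos ang 138.4 r 79.0 axis ang 140.4
[267 272  10  33 295] pos ang 126.7 r 68.9 axis ang 127.5
[  91  290  159  124 1305] pos ang 152.0 r 55.1 axis ang 81.2
[349 291  55  33 335] pos ang 98.1 r 71.2 axis ang 7.7
[266 316  10  44 351] pos ang 127.4 r 51.3 axis ang 126.1
[172 320  26  25 179] pos ang 157.2 r 59.2 axis ang 96.9
[169 419  26  29 134] pos ang -160.2 r 34.8 axis ang 86.8
blue [444.8 210.7] ang 134.8 r 73.0
```

```bash
python3 nudge.py '[1.1, -3.3, 0, 0, 0, -0.065, 0, 1.1, -3.3, 0, 0, 0, -0.065, 0, 0, 0, 0, 0, 0, 0, 0, 0, 0, 0, 0, 0, 0, 0]'|grep -E "eef|^force"
python3 p.py; python3 q.py pics/w4.png
```

```text
eef_pos: [473.0, 214.2, 66.8]
force: [2.4, 0.8, -0.1]
t 13.2 r 55.2 unit ang 114.7 unit xy [-23.1  50.1] z 66.8 unit yaw 136.5 F [ 2.4  0.8 -0.1]
radial,lateral 51.24931267996671 -20.479099471944473
[ 208  226   71   93 1508] pos ang 141.5 r 76.0 axis ang 106.8
[268 271   9  34 295] pos ang 134.0 r 68.7 axis ang 134.3
[ 197  286   68   74 1093] pos ang 149.0 r 59.9 axis ang 92.8
[365 296  51  41 564] pos ang 101.9 r 69.5 axis ang 3.2
[266 316   9  44 353] pos ang 134.7 r 51.1 axis ang 133.1
[104 360  92  48 141] pos ang -170.5 r 53.0 axis ang 75.6
[451 413  15  19 189] pos ang 59.4 r 70.4 axis ang 164.7
blue [444.7 211.5] ang 134.4 r 73.5
```

View pics/w4.png

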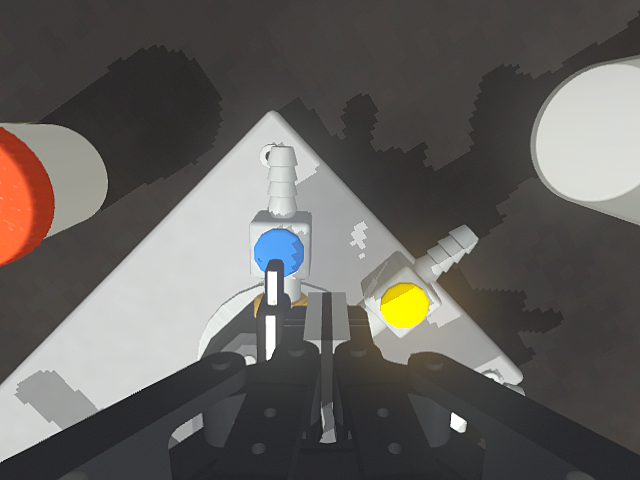

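The pointer's line is over blue: nose (273,265), measured 134.5° against blue at 134.4–135°. Back off, lift, and check from the top once clear.

```bash
python3 nudge.py '[0, 4, 0, 0, 0, 0, 0, 0, 6, 0, 0, 0, 0, 0, 0, 0, -30, 0, 0, 0, 0, 0, 0, -30, 0, 0, 0, 0, 0, 0, 0, 0, 0, 0.14, 0, 0, 0, 0, 0, 0, 0.14, 0, 0, 0, 0, 0, 0, 0.14, 0, 0, 0, 0, 0, 0, 0.14, 0, 0, 0, 0, 0, 0, 0.14, 0, 0, 0, 0, 0, 0, 0.14, 0, 0, 0, 0, 0, 0, 0.14, 0, 0, 0, 0, 0, 0, 0.14, 0]'|grep -E "eef|^force"
python3 nudge.py '[0, 0, 0, 0, 0, 0.14, 0, 0, 0, 0, 0, 0, 0.14, 0, 0, 0, 0, 0, 0, 0.14, 0, 0, 0, 0, 0, 0, 0.14, 0, 0, 0, 0, 0, 0, 0.14, 0, 0, 0, 0, 0, 0, 0.14, 0, 0, 0, 0, 0, 0, 0.14, 0, 0, 0, 0, 0, 0, 0.14, 0, 0, 0, 0, 0, 0, 0.14, 0]'|grep -E "eef|^force"
python3 - <<'E'
from h import *
ux=np.r_[np.cos(YAW),np.sin(YAW)];uy=np.r_[-ux[1],ux[0]]
to([*(PIV-77*ux+32*uy),125],YAW)
E
```

```text
eef_pos: [478.0, 222.6, 126.5]
force: [0.4, -0.2, -0.0]
eef_pos: [477.9, 222.8, 126.5]
force: [0.1, -0.7, -1.0]
t 15.35 d [-60.1 185.9   1.5] rz -0.001 F [ 0.1 -0.7 -1. ] j [-0.62  0.61  0.19  1.96 -0.2   0.59 -1.69]
```

```bash
python3 nudge.py '[-12, 37.2, 0, 0, 0, 0, 0, -12, 37.2, 0, 0, 0, 0, 0, -12, 37.2, 0, 0, 0, 0, 0, -12, 37.2, 0, 0, 0, 0, 0, -12, 37.2, 0, 0, 0, 0, 0, 0, 0, 0, 0, 0, 0, 0]'|grep -E "eef|^force"
python3 - <<'E'
from h import *
pol(PIV)
t=ctrl.get_image("top");w=ctrl.get_image("wrist")
cv2.imwrite("pics/tw2.png",np.hstack([cv2.resize(t[200:320,260:380],(480,480),interpolation=2),w[:,160:480]]))
E
```

```text
eef_pos: [451.8, 22.9, 126.7]
force: [-0.4, 0.3, -0.7]
t 15.95 r 81.9 unit ang 161.7 unit xy [-77.8  25.7] z 126.7 unit yaw -0.3 F [-0.4  0.3 -0.7]
```

View pics/tw2.png

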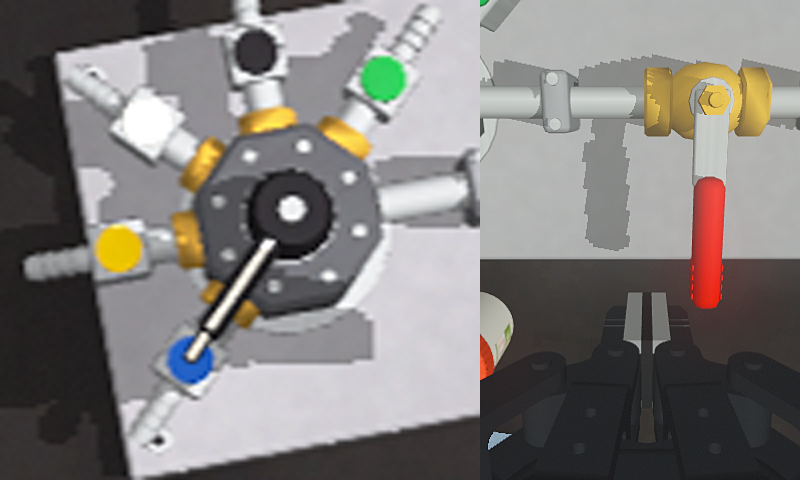

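The top half shows the pointer nose (190,358) on the centre of the blue disc (190,360). The wrist half shows the lever across the pipe, fingertips to its left, jar clear. Step aside, descend and push the lever open.

```bash
python3 nudge.py '[0, -5, 0, 0, 0, 0, 0, 0, 0, 30, 0, 0, 0, 0, 0, 0, 30, 0, 0, 0, 0, 0, 0, 0, 0, 0, 0, 0, 0, 5, 0, 0, 0, 0, 0, 0, 4, 0, 0, 0, 0, 0, 0, 0, 0, 0, 0, 0, 0]'|grep -E "eef|^force"
python3 nudge.py '[0, 2, 0, 0, 0, 0, 0, 0, 0, 0, 0, 0, 0, 0]'|grep -E "eef|^force"
python3 -c "
from h import *
pol(PIV)"
```

```text
eef_pos: [455.1, 24.0, 68.0]
force: [0.1, 0.7, -0.7]
eef_pos: [454.8, 22.4, 67.4]
force: [-0.2, 0.4, 0.3]
t 16.95 r 78.9 unit ang 161.8 unit xy [-75.   24.6] z 67.4 unit yaw 0.2 F [-0.2  0.4  0.3]
```

```bash
python3 nudge.py '[0, 3, 1, 0, 0, 0, 0, -1.3, 5.4, 0, 0, 0, -0.07, 0, -1.3, 5.4, 0, 0, 0, -0.07, 0, -1.3, 5.4, 0, 0, 0, -0.07, 0, -1.3, 5.4, 0, 0, 0, -0.07, 0, -1.3, 5.4, 0, 0, 0, -0.07, 0, -1.3, 5.4, 0, 0, 0, -0.07, 0, -1.3, 5.4, 0, 0, 0, -0.07, 0, -1.3, 5.4, 0, 0, 0, -0.07, 0, -1.3, 5.4, 0, 0, 0, -0.07, 0, -1.3, 5.4, 0, 0, 0, -0.07, 0, -1.3, 5.4, 0, 0, 0, -0.07, 0]'|grep -E "eef|^force"
python3 -c "
from h import *
pol(PIV)"
```

```text
eef_pos: [470.4, -37.1, 65.6]
force: [-3.4, 1.8, 2.3]
t 18.15 r 79.1 unit ang -152.4 unit xy [-70.1 -36.7] z 65.6 unit yaw 44.6 F [-3.4  1.8  2.3]
```

```bash
python3 nudge.py '[-1.3, 5.4, 0, 0, 0, -0.07, 0, -1.3, 5.4, 0, 0, 0, -0.07, 0, -1.3, 5.4, 0, 0, 0, -0.07, 0, -1.3, 5.4, 0, 0, 0, -0.07, 0, -1.3, 5.4, 0, 0, 0, -0.07, 0, -1.3, 5.4, 0, 0, 0, -0.07, 0, -1.3, 5.4, 0, 0, 0, -0.07, 0, -1.3, 5.4, 0, 0, 0, -0.07, 0, -1.3, 5.4, 0, 0, 0, -0.07, 0, -1.3, 5.4, 0, 0, 0, -0.07, 0]'|grep -E "eef|^force"
python3 nudge.py '[0, 3, 0, 0, 0, -0.05, 0, 0, 0, 0, 0, 0, 0, 0]'|grep -E "eef|^force"
python3 -c "
from h import *
pol(PIV)"
```

```text
eef_pos: [516.6, -66.6, 65.3]
force: [-3.4, -0.9, 2.0]
eef_pos: [520.4, -66.7, 65.3]
force: [-2.8, -2.1, -0.0]
t 19.35 r 79.1 unit ang -109.3 unit xy [-26.1 -74.6] z 65.3 unit yaw 87.3 F [-2.8 -2.1 -0. ]
```

```bash
python3 nudge.py '[0, 2.5, 0, 0, 0, -0.03, 0, 0, 0, 0, 0, 0, 0, 0]'|grep -E "eef|^force"
python3 nudge.py '[0, 2, 0, 0, 0, -0.02, 0, 0, 0, 0, 0, 0, 0, 0]'|grep -E "eef|^force"
python3 nudge.py '[0, 1.5, 0, 0, 0, 0, 0, 0, 0, 0, 0, 0, 0, 0]'|grep -E "eef|^force"
python3 nudge.py '[0, 1, 0, 0, 0, 0, 0, 0, 0, 0, 0, 0, 0, 0]'|grep -E "eef|^force"
python3 -c "
from h import *
pol(PIV)"
```

```text
eef_pos: [523.6, -65.4, 65.4]
force: [-4.3, -3.2, -0.8]
eef_pos: [526.3, -64.5, 65.6]
force: [-3.7, -2.6, -1.4]
eef_pos: [526.7, -64.5, 65.5]
force: [-5.2, -3.7, 0.3]
eef_pos: [526.8, -64.5, 65.5]
force: [-6.8, -3.6, 2.9]
t 20.15 r 76.1 unit ang -104.8 unit xy [-19.4 -73.6] z 65.5 unit yaw 90.2 F [-6.8 -3.6  2.9]
```

```bash
python3 nudge.py '[0, 1.5, 0, 0, 0, 0, 0, 0, 0, 0, 0, 0, 0, 0]'|grep -E "eef|^force"
python3 nudge.py '[0, -5, 0, 0, 0, 0, 0, 0, -8, 0, 0, 0, 0, 0, 0, 0, -30, 0, 0, 0, 0, 0, 0, -30, 0, 0, 0, 0, 0, 0, 0, 0, 0, 0, 0]'|grep -E "eef|^force"
python3 nudge.py '[0, -35, -10, 0, 0, 0, 0, 0, -35, -10, 0, 0, 0, 0, 0, 0, 0, 0, 0, 0, 0]'|grep -E "eef|^force"
python3 - <<'E'
from h import *
S=cam("top");t=ctrl.get_image("top");s=ctrl.read_state();w=ctrl.get_image("wrist");C=cam("wrist",s)
for n,c,i,roi in(("w",C,w,(0,0,640,480)),("t",S,t,(390,190,500,320))):
    for b in blobs(i,"red",roi,60):
        p=np.array([plane(c,q,78)[:2] for q in b[2].astype(float)]); m=p.mean(0); v=np.linalg.svd(p-m,full_matrices=False)[2][0]
        r=m-PIV; print(n,b[1],m.round(1),"r",np.hypot(*r).round(1),"lever deg",((np.degrees(YAW-np.arctan2(r[1],r[0]))-90+180)%360-180).round(1),"axis",((np.degrees(YAW-np.arctan2(v[1],v[0])-np.pi/2)+90)%180-90).round(1))
cv2.imwrite("pics/t9.png",t)
E
```

```text
eef_pos: [526.9, -64.5, 65.4]
force: [-8.7, -3.2, 4.2]
eef_pos: [521.5, -64.8, 129.5]
force: [1.0, 0.7, 0.0]
eef_pos: [444.4, -79.4, 146.1]
force: [0.3, -1.6, 0.0]
w [491, 184, 46, 118, 3075] [542.7 -55.1] r 67.2 lever deg 1.8 axis 1.5
t [448, 221, 39, 15, 331] [543.5 -54.1] r 66.4 lever deg 1.0 axis -0.6
```

View pics/t9.png

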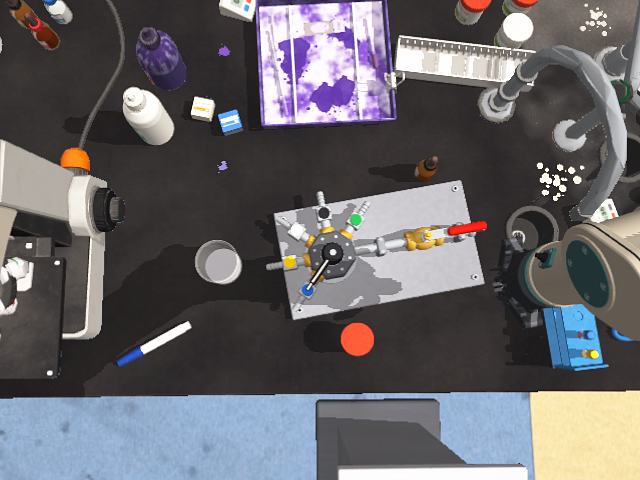

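The top view shows the pointer on blue (307,290), and the lever with the same bounding box (448,221,39,15) as when it started open. Jar, bottle and beaker are unmoved. A numeric comparison with the first picture settles the last degree.

Run:
```python
from h import *
S=cam("top")
for f in("top0","t9"):
    b=blobs(cv2.imread(f"pics/{f}.png"),"red",(390,190,500,320),60)[0];p=b[2]-b[2].mean(0);v=np.linalg.svd(p,full_matrices=False)[2][0]
    print(f,b[2].mean(0).round(2),np.degrees(np.arctan(v[1]/v[0])).round(2))
```

```text
top0 [467.43 228.08] -10.37
t9 [467.29 227.73] -11.01
```

```bash
python3 -c "
from cell import ctrl
print(ctrl.finish_job())"
```

```text
the job is handed in; nothing more can be done
None
```

I handed the job in at about 21 s: I shut the inlet, turned the selector to the blue disc (within about 1°) and reopened the inlet to its stop; the jar, bottle and beaker were not moved.

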